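Slide the labelled carrier into the reading bay and scan it

TASK

Check in the blue slide carrier: slide it flat along the bench, never lifting it, past the vial rack and the tip box into the taped bay, with its label end at the yellow tape, and let go of it; neither it nor the robot may touch the rack or the tip box. Then take the hand scanner from its rest and, without touching the carrier, hold its window about 8 cm from the barcode label, pointing squarely at the label's centre, steady for two seconds. Finally lay the scanner back in its rest the way it lay before, leaving the carrier in the bay and everything else where it is.

Things in the scene. Friction and masses are not known exactly. Their poses are not given: they have to be found in the camera images.
- carrier: Loose blue slide carrier, 220 g: base 110 (x) by 64 (y) by 10 mm high with two glass slides; upright grip fin 12 mm thick (y), x -34 to +10 mm, up to z 66 mm; at the +x end a plate (to z 41 mm) leaning back 30 degrees with the white barcode label. Origin: centre of the underside; x to the label end, z up. Starts left of the rack, in one of two places shared with the white carrier.
- label (a point): Centre of the face of the barcode label (white, 46 by 28 mm, black bars) on the blue carrier; in the carrier's frame at x +42, y 0, z +27 mm. Its x axis points straight out of the label, which is the carrier's +x raised by 30 degrees; its y axis is the carrier's y.
- white_carrier: White slide carrier of the same shape and size as the blue one but with no label, loose: a bystander. Origin and axes as for the blue one.
- bay: Reading bay: a rectangle of flat tape on the bench, inside 126 (x) by 84 (y) mm, no height; the +x end is a wide yellow strip, the other three sides are white. Origin: centre of the rectangle. The carrier belongs at its centre, with the carrier's x along the bay's x.
- scanner: Loose hand scanner, 180 g: white handle 34 wide (y) by 30 mm high, x -90 to +35 mm; grey head 46 wide by 32 high, x +35 to +90 mm, with a dark red window on its +x end face and an orange key on top. Origin: middle of its length, on the underside. x is the direction in which it looks, z its top.
- window (a point): Centre of the scanner's window, at x +90, y 0, z +16 mm in the scanner's frame; x is the line of sight, outward.
- handle (a point): Middle of the scanner's handle, where it can be gripped across its 34 mm width; at x -10, y 0, z +16 mm in the scanner's frame, close to its centre of mass. Same axes as the scanner.
- cradle: Fixed scanner rest: base 190 (x) by 66 by 6 mm, two saddles 14 mm thick at x -70 and +58 mm, floors at z 34 mm, cheeks 8 mm above them (44 mm apart inside at the rear, 56 at the front). Origin: centre of the underside. The scanner lies with its origin 34 mm above this one, x axes alike; between the saddles its handle is free on both sides for the fingers.
- rack: Fixed white vial rack with eight capped vials, 60 (x) by 90 (y) mm, 60 mm high. Origin: centre of the underside. It must not be touched.
- tipbox: Fixed pipette-tip box, green with a pale lid, 85 (x) by 110 (y) mm, 62 mm high, with a small white catch 2.5 mm proud of its -x face. Origin: centre of the underside. It stands beyond the rack; the gap between them is about 155 to 180 mm. It must not be touched.
- dish: Closed culture dish, loose bystander, 92 mm across, 18 mm high. Origin: centre of the underside.
- jar: Small amber jar with black cap, loose bystander, 40 mm across, 45 mm high. Origin: centre of the underside.
- beaker: Glass beaker, loose bystander, 68 mm across the rim, 75 mm high. Origin: centre of the underside.
- lens_can: Dark steel lens can, loose bystander, 52 mm across, 40 mm high. Origin: centre of the underside.
Things that resemble listed ones, but are neither listed nor needed, are in the scene too. There is more than one size of the carrier; the job needs the middle-sized.

How it is judged (in metres and radians):
On the way, in this order (a step that is already met when the one before it is completed fails the run):
1. the blue carrier lies in the bay, label end at the yellow tape, released (horizontal distance between carrier and bay below 0.016 m and angle between the x axis of carrier and the x axis of bay, either way round below 0.2 rad and x of label in the frame of bay above 0.02 m and angle between carrier's own z axis and vertical below 0.06 rad and height (world z) of carrier below 0.005 m and contact force between the fingers and carrier below 0.1 N and linear speed of carrier below 0.02 m/s), for 0.2 s.
2. the scanner, held, looks squarely at the middle of the label from 5 to 11 cm, steady for a second (x of label in the frame of window between 0.05 and 0.11 m and y of label in the frame of window between -0.015 and 0.015 m and z of label in the frame of window between -0.015 and 0.015 m and angle between the x axis of window and the x axis of label, either way round below 0.28 rad and x of window in the frame of label above 0.03 m and linear speed of scanner below 0.015 m/s and angular speed of scanner below 0.12 rad/s and contact force between the fingers and scanner above 0.5 N and horizontal distance between carrier and bay below 0.016 m and angle between the x axis of carrier and the x axis of bay, either way round below 0.2 rad and x of label in the frame of bay above 0.02 m and angle between carrier's own z axis and vertical below 0.06 rad and height (world z) of carrier below 0.005 m), for 1 s.
At the end, for the whole second after the job is handed in: The scanner lies level and still in its rest as it lay before (within 18 mm along and 12 mm across, 0.15 rad), released; the blue carrier lies flat in the bay, centre within 16 mm of the bay's centre, within 0.2 rad of its direction, label at the yellow end (x of scanner in the frame of cradle between -0.018 and 0.018 m and y of scanner in the frame of cradle between -0.012 and 0.012 m and z of scanner in the frame of cradle between 0.028 and 0.04 m and angle between the x axis of scanner and the x axis of cradle, either way round below 0.15 rad and x of window in the frame of cradle above 0.05 m and angle between scanner's own z axis and vertical below 0.08 rad and linear speed of scanner below 0.02 m/s and horizontal distance between carrier and bay below 0.016 m and angle between the x axis of carrier and the x axis of bay, either way round below 0.2 rad and x of label in the frame of bay above 0.02 m and angle between carrier's own z axis and vertical below 0.06 rad and height (world z) of carrier below 0.005 m and contact force between the fingers and scanner below 0.1 N); the robot touches nothing.
It fails at once if the carrier is lifted or tipped (height (world z) of carrier above 0.012 m or angle between carrier's own z axis and vertical above 0.2 rad).
It fails at once if the vial rack or the tip box is touched (contact force between any of rack, tipbox and anything else above 0.5 N).
It fails at once if the scanner touches the carrier (contact force between scanner and carrier above 0.5 N).
It fails at once if the white carrier, dish, jar, beaker or lens can is displaced by more than 15 mm (distance of any of white_carrier, dish, jar, beaker, lens_can from where it was at the start of the episode above 0.015 m).
It also fails if it takes over 72 s, if anything falls off the work surface, if the arm or the gripper's body presses on something with over 40 N, if the wrist force passes 120 N, or if a joint passes its speed limit or range.

ROBOT

A 6-joint arm with a two-finger parallel gripper is mounted at the origin on the work surface. World frame = base frame: x ahead of the robot, y to its left, z up, the work surface at z = 0. Lengths are in mm, angles in rad, forces in N, time in s.
With the tool pointing down it reaches from about 275 to 825 mm from the base axis. Payload 4.9 kg.
Tool frame: the origin (TCP) lies at the very end of the fingers, on their centre line; the grasp point (between the pads) lies 19 mm behind it; z points along the fingers, y is the direction in which the jaws open and shut (so a half turn about z gives the same grasp; the last joint's range is limited). The gripper opens to 85 mm and grips with 20 to 120 N. Pads are 22 mm wide; open, the fingers measure 114 mm over their backs; the gripper's body (76 mm by 85 mm) begins 54 mm behind the grasp point. The pads swing forward as they close: fully open they stand 13 mm farther back than shut.
Start: joints at [-1.348, 0.326, -0.193, 1.052, 0, 1.437], TCP at [192.115, -515.374, 207.781] pointing down, gripper open.
Joint ranges: [-2.65, 2.65], [-0.97, 1.79], [-1.3, 1.35], [-1.93, 2.1], [-1.47, 1.37], [-3.14, 3.14]. Speed limits (rad/s): [2.57, 2.57, 3.14, 3.14, 3.14, 3.14].

INTERFACE

Orientations are given as [roll, pitch, yaw] about the fixed x, y, z axes, in that order (R = Rz(yaw) Ry(pitch) Rx(roll)).
In Python, from bench import bot, solve_ik, imaging gives the robot as it stands. Calls block until the motion is done:
- bot.move_ptp(position, orientation): joint-space move of the TCP to a pose.
- bot.movel(position, rot=None, max_speed=150, threshold=None): straight line of the TCP; rot=None keeps the orientation; max_speed is the mean speed in mm/s. With threshold (N) it stops when the force on the tool has changed by that much, and returns True; else False.
- bot.move_j(angles): joint-space move.
- bot.grip(opening, effort=None): opening from 0.0 (shut) to 1.0 (fully open); effort is the grip in N (None keeps the last); returns when the fingers have stopped.
- bot.dwell(seconds).
- solve_ik(position, orientation): joint angles nearest the present ones, or None.
- bot.get_state(): the state.
- imaging.capture(name): name is "side" or "top"; returns the picture (480x640x3 uint8, blue, green, red); there is no depth.
- imaging.camera_model(name): a dict with "K" (3x3 intrinsics, pixels), "k1" (the pictures are not rectified: a ray, as slopes to the right and down, at radius r is drawn at 1 + k1 r^2 times it, then the intrinsics apply), "position" and "rotation" of the camera in the world. Camera axes: x right, y up, looking along -z (the intrinsics and any distortion apply to the point x, -y, -z); pixel columns grow to the right and rows downward; lengths in mm; the calibration is good to about 2 mm. A picture is of the moment at which its call begins. camera_model takes no time and is no camera call.
A pose or a line that the arm cannot do raises bot.IKError and nothing moves.
- bot.sign_off(): hands the job in, once; it reports no verdict.
The state is a dict: "t": time; "qpos": joint angles; "joint_velocities": joint speeds; "effort": joint torques, N m; "tcp_pos": TCP position; "orientation": TCP orientation; "contact_force": force on the tool from outside, world axes, zero at the start; "wrist_torque": the same for the moment, N m; "opening": opening from 0.0 (shut) to 1.0 (fully open).
Only numpy, scipy, OpenCV 4.12 (cv2) and the standard library are available. Lean on these libraries where they do the work, as an engineer would, in place of code of your own. Each camera call takes 0.05 s, during which the arm holds its last target. There are 200 camera calls.

## Working session

There is one attempt and no reset: what is moved stays moved. The work goes in short steps, each a Python script; the robot and the scene stay as the last script left them, time stands still between calls to the robot, and variables do not carry over. Pictures are saved under pics/ and viewed, about 8 in all and at most 12, crops included, and the job is handed in when it is done.

```bash
ls; mkdir -p pics; python3 - <<'E'
from bench import bot, solve_ik, imaging
import cv2
for n in("top","side"):
    cv2.imwrite(f"pics/{n}0.png",imaging.capture(n)); m=imaging.camera_model(n); print(n,m)
print(bot.get_state())
E
```

```text
pics
top {'K': array([[436.35839027,   0.        , 317.7035537 ],
       [  0.        , 436.35839027, 238.88138532],
       [  0.        ,   0.        ,   1.        ]]), 'k1': 0.015892432163675415, 'position': array([442.0884679 ,  34.91514958, 920.0122418 ]), 'rotation': array([ 0.0702231 , -0.01332517, -1.55658932])}
side {'K': array([[468.51962152,   0.        , 326.95677237],
       [  0.        , 468.51962152, 240.41325223],
       [  0.        ,   0.        ,   1.        ]]), 'k1': 0.028855030926445556, 'position': array([241.7038423 , 661.38220509, 920.59151339]), 'rotation': array([ 0.67537959, -0.00572942, -2.74222695])}
{'t': 0.1, 'qpos': array([-1.34817038e+00,  3.26872372e-01, -1.93424036e-01,  1.05196867e+00,
       -3.74396858e-06,  1.43660734e+00]), 'joint_velocities': array([-0.00055334, -0.0011892 ,  0.00199703, -0.00026031, -0.00038838,
        0.00109326]), 'effort': array([ 1.08938548e-03, -4.44239545e+01,  2.63038355e+01,  7.90505146e-03,
       -1.60069017e-04,  4.18355185e-06]), 'tcp_pos': array([ 192.01217442, -514.85100873,  207.10143578]), 'orientation': array([-3.14013661e+00, -1.92788564e-04,  3.56814793e-01]), 'contact_force': array([ 0.09236518, -0.16099811,  0.5093172 ]), 'wrist_torque': array([-0.01788236,  0.04609091, -0.04054501]), 'opening': 1.002404546774}
```

View pics/top0.png

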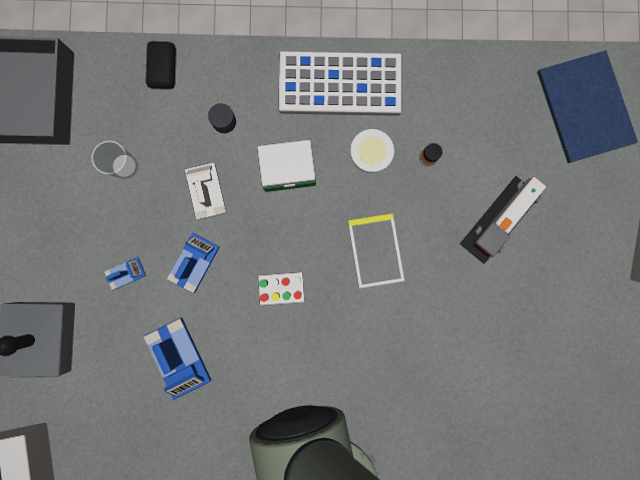

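View pics/side0.png

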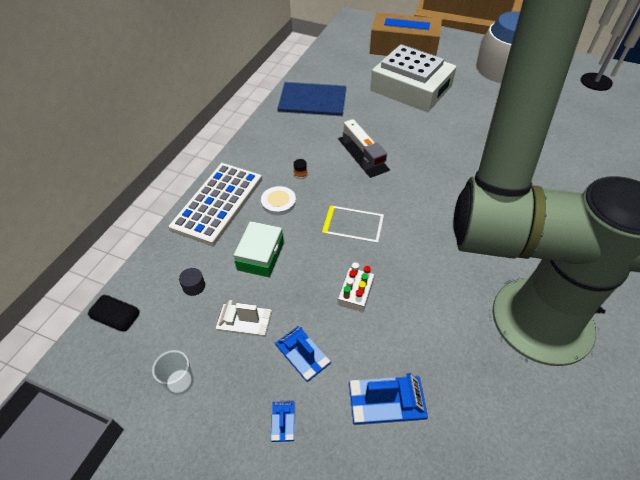

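The top view shows the medium blue carrier at about (193,263), the white one at (206,191), the rack at (281,289), the tip box at (287,166), the bay at (376,250) with its yellow end up, and the scanner in its rest at (505,222). In the side view the same blue carrier is at (302,352), the bay at (355,223) and the scanner at (365,147). Next I'll zoom in for exact corners.

```bash
cat > h.py <<'E'
import numpy as np, cv2
from scipy.spatial.transform import Rotation as Ro
from bench import bot, solve_ik, imaging
def cam(n):
    m=imaging.camera_model(n); return m["K"],m["k1"],np.array(m["position"]),Ro.from_euler("xyz",m["rotation"]).as_matrix()
def ray(n,uv):
    K,k1,p,R=cam(n); d=np.array([k1,0,0,0,0.])
    x,y=cv2.undistortPoints(np.array([[uv]],float),K,d)[0,0]
    return p,R@np.array([x,-y,-1.])
def onz(n,uv,z):
    p,d=ray(n,uv); return (p+d*(z-p[2])/d[2])
def proj(n,P):
    K,k1,p,R=cam(n); c=(np.atleast_2d(P)-p)@R; c=c*[1,-1,-1]
    return cv2.projectPoints(c,np.zeros(3),np.zeros(3),K,np.array([k1,0,0,0,0.]))[0][:,0]
def tri(a,b):
    p,d=ray("top",a);q,e=ray("side",b)
    s=np.linalg.lstsq(np.c_[d,-e],q-p,rcond=None)[0]; A=p+d*s[0];B=q+e*s[1]
    return (A+B)/2,np.linalg.norm(A-B)
def crop(img,x,y,w,h,W=400,H=300):
    return cv2.resize(img[y:y+h,x:x+w],(W,H),interpolation=cv2.INTER_CUBIC)
E
python3 - <<'E'
from h import *
t=cv2.imread("pics/top0.png");s=cv2.imread("pics/side0.png")
a=np.vstack([np.hstack([crop(t,150,228,80,60+0),crop(s,262,322,80,60)]),np.hstack([crop(t,450,170,120,90+10) if 0 else crop(t,448,172,120,90),crop(s,330,112,80,60)])])
b=np.vstack([np.hstack([crop(t,246,256,80,60),crop(t,246,136,80,60)]),np.hstack([crop(t,320,205,120,90),crop(s,312,195,80,60)])])
cv2.imwrite("pics/m1.png",a);cv2.imwrite("pics/m2.png",b)
# yellow strip & bay
hs=cv2.cvtColor(t,cv2.COLOR_BGR2HSV)
y=cv2.inRange(hs,(24,140,120),(34,255,255));y[:,:330]=0
c=max(cv2.findContours(y,0,1)[0],key=cv2.contourArea);r=cv2.boxPoints(cv2.minAreaRect(c));print("yellow",[onz("top",p,0).round(1) for p in r])
w=cv2.inRange(hs,(0,0,170),(180,60,255))|y;w[:205]=0;w[300:]=0;w[:,:340]=0;w[:,415:]=0
c=max(cv2.findContours(w,0,1)[0],key=cv2.contourArea);r=cv2.boxPoints(cv2.minAreaRect(c));P=[onz("top",p,0) for p in r];print("bay outer",[p.round(1) for p in P],np.mean(P,0))
E
```

```text
yellow [array([547. , -40.8,   0. ]), array([ 563.4, -133.5,    0. ]), array([ 552.8, -135.2,    0. ]), array([536.5, -42.5,   0. ])]
bay outer [array([546.7, -40. ,   0. ]), array([ 564.1, -135.1,    0. ]), array([ 422.3, -159. ,    0. ]), array([405.3, -64.9,   0. ])] [484.59232827 -99.74677784   0.        ]
```

View pics/m1.png

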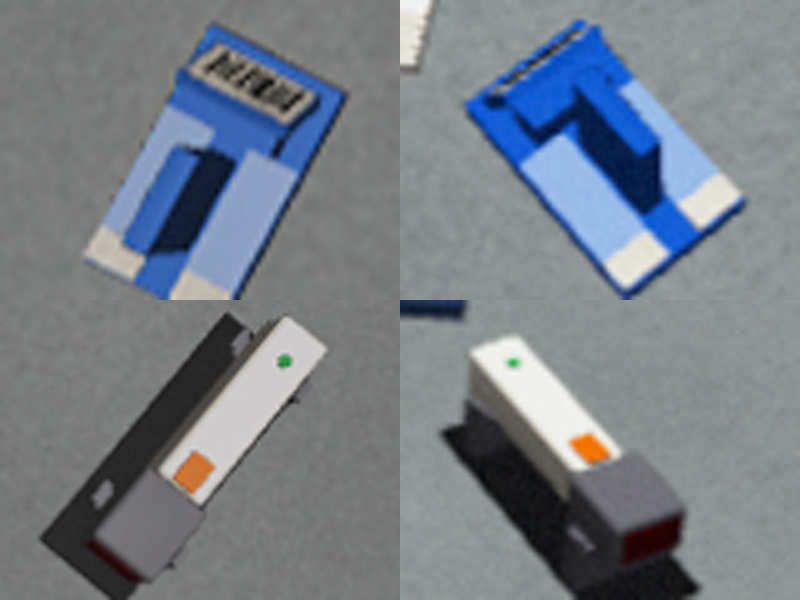

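View pics/m2.png

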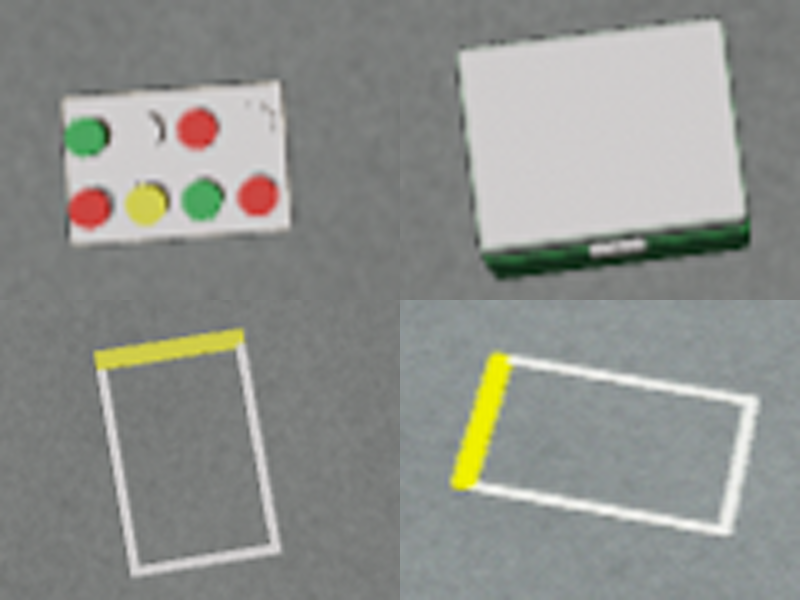

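The montages show the carrier's base corners clearly, with its label end at the upper left corner (192,232) in the top view. They also show the rack and tip-box tops, and the scanner with its head and window pointing toward the lower left. I'll compute poses and check them against the known sizes.

```bash
python3 - <<'E'
from h import *
def px(c,o,s,q=(0,0)): return ((c[0]-q[0]+.5)/s-.5+o[0],(c[1]-q[1]+.5)/s-.5+o[1])
T=[px(c,(150,228),5) for c in [(210,22),(85,262),(348,95)]]
S=[px(c,(262,322),5,(400,0)) for c in [(465,103),(622,293),(580,22),(745,200)]]
print("carrier tri FL,RL,FR",[ (tri(T[i],S[j])[0].round(1),round(tri(T[i],S[j])[1],1)) for i,j in((0,0),(1,1),(2,2))])
print("side z10",[onz("side",p,10).round(1) for p in S]); print("top z10",[onz("top",p,10).round(1) for p in T])
print("fin top, z66",[onz("top",px(c,(150,228),5),66).round(1) for c in [(175,147),(200,150),(150,250),(122,250)]])
print("rack z60",[onz("top",px(c,(246,256),5),60).round(1) for c in [(63,97),(280,80),(290,230),(70,243)]])
print("tip z62",[onz("top",px(c,(246,136),5,(400,0)),62).round(1) for c in [(460,50),(720,20),(747,215),(482,250)]])
t=cv2.imread("pics/top0.png");hs=cv2.cvtColor(t,cv2.COLOR_BGR2HSV)
w=cv2.inRange(hs,(0,0,150),(180,60,255))|cv2.inRange(hs,(5,120,120),(20,255,255));w[:,:462]=0;w[:,560:]=0;w[:165]=0;w[270:]=0
w=cv2.morphologyEx(w,cv2.MORPH_CLOSE,np.ones((3,3)))
c=max(cv2.findContours(w,0,1)[0],key=cv2.contourArea);r=cv2.boxPoints(cv2.minAreaRect(c));print("handle z64",[onz("top",p,64).round(1) for p in r],r)
print("head z66",[onz("top",px(c,(448,172),10/3,(0,300)),66).round(1) for c in [(155,470),(205,510),(150,582),(95,535)]])
print("base z6",[onz("top",px(c,(448,172),10/3,(0,300)),6).round(1) for c in [(230,312),(40,538),(118,600)]])
# tri of scanner: handle rear corners
for a,b in [((285,317),(472,352)),((328,350),(517,336)),((95,535),(623,530)),((150,582),(683,513)),((205,510),(622,455))]:
    print(tri(px(a,(448,172),10/3,(0,300)),px(b,(330,112),5,(400,300))))
E
```

```text
carrier tri FL,RL,FR [(array([515.7, 285.9,  11.1]), np.float64(1.9)), (array([417.9, 334.5,  10.7]), np.float64(3.0)), (array([487.5, 229.4,   5.6]), np.float64(0.5))]
side z10 [array([515.1, 285.2,  10. ]), array([419.5, 334.7,  10. ]), array([486.6, 231.5,  10. ]), array([389.3, 279. ,  10. ])]
top z10 [array([516.7, 286.5,  10. ]), array([416.5, 334.3,  10. ]), array([487.1, 228.4,  10. ])]
fin top, z66 [array([463.1, 282.8,  66. ]), array([462. , 273.1,  66. ]), array([423., 291.,  66.]), array([422.9, 301.8,  66. ])]
rack z60 [array([430. , 139.9,  60. ]), array([437.8,  55. ,  60. ]), array([379.4,  50.1,  60. ]), array([373.3, 135.8,  60. ])]
tip z62 [array([687.4, 146.9,  62. ]), array([701.5,  43.4,  62. ]), array([622.8,  31.4,  62. ]), array([606.9, 136.4,  62. ])]
handle z64 [array([ 540. , -325.4,   64. ]), array([ 635.2, -403.7,   64. ]), array([ 614.3, -428.7,   64. ]), array([ 519.5, -350.3,   64. ])] [[494.8103  222.5935 ]
 [533.5292  175.66156]
 [546.3071  186.2034 ]
 [507.58826 233.13535]]
head z66 [array([ 539.7, -323.2,   66. ]), array([ 516.4, -352.4,   66. ]), array([ 473.4, -319.4,   66. ]), array([ 500.6, -287.3,   66. ])]
base z6 [array([ 648.6, -397.6,    6. ]), array([ 502.3, -275.2,    6. ]), array([ 463.9, -323.9,    6. ])]
(array([ 632.5724889 , -404.03133197,   62.28884244]), np.float64(1.6544661053339298))
(array([ 613.54948994, -429.59029108,   61.59716611]), np.float64(0.7709007806714225))
(array([ 499.15000457, -288.07902732,   65.22752402]), np.float64(3.1561901283275353))
(array([ 473.73087132, -322.42783586,   58.50465522]), np.float64(0.2078357485646163))
(array([ 518.76149718, -354.41600286,   60.1878317 ]), np.float64(3.974134731456607))
```

Sizes and heights agree: base 109×63, fin top matching the corner-based centre, handle 123×32, cradle agreeing with the scanner. Next I'll check path clearance and inverse kinematics before moving.

```bash
cat >> h.py <<'E'
PI=np.pi
START=(452.6,282.5,-.468); BAY=(481.6,-100.3,.17)
WP=[START,(468,215,-.2),(500,162,.05),(519,125,.1),(529,20,.13),BAY]
def rz(a): return np.array([[np.cos(a),-np.sin(a)],[np.sin(a),np.cos(a)]])
def fin(c): return np.array(c[:2])+rz(c[2])@[-12,0]
def dn(yaw): return [PI,0,(yaw+2*PI)%(2*PI)-PI]   # yaw+pi wrapped
SC=(556.2,-360.0,2.452)                       # scanner x,y,yaw in cradle
SH=np.array(SC[:2])+rz(SC[2])@[-10,0]
def scanpose(L,yaw,dist=80):
    n=np.array([np.cos(PI/6)*np.cos(yaw),np.cos(PI/6)*np.sin(yaw),.5])
    z=np.array([-.5*np.cos(yaw),-.5*np.sin(yaw),np.cos(PI/6)]); R=np.c_[-n,np.cross(z,-n),z]
    h=np.array(L)+(dist+100)*n; Rt=R@np.diag([1,-1,-1]); return h,Rt
E
python3 - <<'E'
from h import *
f=lambda P:np.array(P,np.float32)
ob=dict(rack=f([(430,139.9),(437.8,55),(379.4,50.1),(373.3,135.8)]),tip=f([(687,147),(701.5,43.4),(622.8-3,31.4),(606.9-3,136.4)]),
 white=f([onz("top",p,5)[:2] for p in [(185,167),(214,163),(226,212),(197,219)]]))
print(ob["white"])
e=np.linspace(-1,1,23);B=np.array([(55*s,32*t) for s in e for t in e if abs(s)==1 or abs(t)==1])
for a,b in zip(WP,WP[1:]):
    m={k:999 for k in ob}
    for s in np.linspace(0,1,15):
        F=fin(a)*(1-s)+fin(b)*s;y=a[2]*(1-s)+b[2]*s; P=(B+[12,0])@rz(y).T+F
        for k in ob: m[k]=min(m[k],min(-cv2.pointPolygonTest(ob[k],tuple(map(float,p)),True) for p in P))
    print({k:round(v) for k,v in m.items()})
for c in WP: print(solve_ik([*fin(c),33],dn(c[2])))
print("cradle",solve_ik([*SH,31],[PI,0,SC[2]]))
L=[*(np.array(BAY[:2])+rz(BAY[2])@[42,0]),27];h,Rt=scanpose(L,BAY[2]);p=h+19*Rt[:,2];print(L,h,p,solve_ik(list(p),list(Ro.from_matrix(Rt).as_euler("xyz"))))
E
```

```text
[[654.7043  306.35635]
 [664.4354  245.62468]
 [560.3896  217.37344]
 [544.6083  277.5399 ]]
{'rack': 49, 'tip': 96, 'white': 25}
{'rack': 8, 'tip': 48, 'white': 17}
{'rack': 15, 'tip': 31, 'white': 22}
{'rack': 32, 'tip': 31, 'white': 56}
{'rack': 34, 'tip': 36, 'white': 160}
[ 0.43745653  0.47124836 -0.47672953  0.62281844  0.          0.90545653]
[ 0.29849414  0.43892436 -0.5346543   0.59721767  0.          0.49849414]
[ 0.17572289  0.45157138 -0.51211418  0.60711077  0.          0.12572289]
[ 0.09799149  0.46322846 -0.49119689  0.61637098  0.         -0.00200851]
[-0.10707181  0.45658506 -0.50313408  0.61107719  0.         -0.23707181]
[-0.36816457  0.40295541 -0.59783768  0.57000324  0.         -0.53816457]
cradle [-0.68581389  0.69689876 -0.05464851  0.81924905  0.          0.00377877]
[np.float64(522.9945602102016), np.float64(-93.19434133918617), 27] [676.63202044 -66.82142315 117.        ] [685.99507573 -65.21419083 100.54551733] [-0.31371396  0.384647   -0.59036815  0.12328269  0.23468345 -0.42696958]
```

```bash
sed -i 's/^WP=.*/WP=[START,(472,220,-.2),(492,185,-.05),(517,150,.08),(524,85,.12),(527,20,.13),BAY]/' h.py; python3 - <<'E'
from h import *
f=lambda P:np.array(P,np.float32)
ob=dict(rack=f([(430,139.9),(437.8,55),(379.4,50.1),(373.3,135.8)]),tip=f([(687,147),(701.5,43.4),(619.8,31.4),(603.9,136.4)]),white=f([(654.7,306.4),(664.4,245.6),(560.4,217.4),(544.6,277.5)]))
e=np.linspace(-1,1,23);B=np.array([(55*s,32*t) for s in e for t in e if abs(s)==1 or abs(t)==1])
M=[]
for a,b in zip(WP,WP[1:]):
    for s in np.linspace(0,1,15):
        F=fin(a)*(1-s)+fin(b)*s;y=a[2]*(1-s)+b[2]*s; P=(B+[12,0])@rz(y).T+F
        M.append([min(-cv2.pointPolygonTest(ob[k],tuple(map(float,p)),True) for p in P) for k in ob])
print(np.min(M,0)); assert np.min(M)>12
F=fin(START)
bot.grip(0.55,40)
bot.move_ptp([*F,170],dn(START[2]))
bot.movel([*F,33],max_speed=120)
s=bot.get_state();print(s["t"],s["tcp_pos"],s["contact_force"])
im=imaging.capture("side");t=imaging.capture("top")
cv2.imwrite("pics/g.png",np.hstack([crop(t,140,205,107,120,400,450),crop(im,250,300,107,120,400,450)]))
E
```

```text
[13.52747284 29.8789903  11.36416108]Traceback (most recent call last):
  File "<stdin>", line 10, in <module>
AssertionError
```

```bash
sed -i 's/^WP=.*/WP=[START,(472,220,-.5),(496,180,-.5),(517,140,-.3),(524,85,0),(527,20,.13),BAY]/' h.py; python3 - <<'E'
from h import *
f=lambda P:np.array(P,np.float32)
ob=dict(rack=f([(430,139.9),(437.8,55),(379.4,50.1),(373.3,135.8)]),tip=f([(687,147),(701.5,43.4),(619.8,31.4),(603.9,136.4)]),white=f([(654.7,306.4),(664.4,245.6),(560.4,217.4),(544.6,277.5)]))
e=np.linspace(-1,1,23);B=np.array([(55*s,32*t) for s in e for t in e if abs(s)==1 or abs(t)==1])
M=[]
for a,b in zip(WP,WP[1:]):
    for s in np.linspace(0,1,15):
        F=fin(a)*(1-s)+fin(b)*s;y=a[2]*(1-s)+b[2]*s; P=(B+[12,0])@rz(y).T+F
        M.append([min(-cv2.pointPolygonTest(ob[k],tuple(map(float,p)),True) for p in P) for k in ob])
print(np.min(M,0)); assert np.min(M)>14
F=fin(START)
bot.grip(0.55,40)
bot.move_ptp([*F,170],dn(START[2]))
bot.movel([*F,33],max_speed=120)
s=bot.get_state();print(s["t"],s["tcp_pos"],s["contact_force"])
im=imaging.capture("side");t=imaging.capture("top")
cv2.imwrite("pics/g.png",np.hstack([crop(t,140,205,107,120,400,450),crop(im,250,300,107,120,400,450)]))
E
```

```text
[17.17460195 24.10751159 19.03984257]
4.8167 [442.49372243 288.19870847  33.65645929] [ 0.33177834  1.04422939 -0.68243431]
```

View pics/g.png

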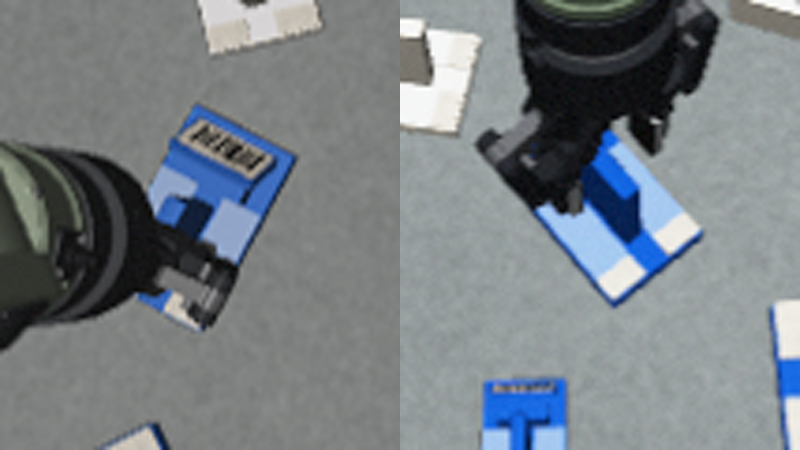

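The fingers straddle the fin and the carrier hasn't moved. Now grip and slide.

```bash
python3 - <<'E'
from h import *
bot.grip(0.0,40); s=bot.get_state();print(s["t"],s["opening"],s["tcp_pos"],s["contact_force"])
for i,c in enumerate(WP[1:]):
    bot.movel([*fin(c),33],rot=dn(c[2]),max_speed=55); s=bot.get_state();print(round(s["t"],1),s["tcp_pos"].round(1),s["contact_force"].round(1),round(s["opening"],3))
    if abs(s["contact_force"]).max()>25: break
    if i==1: cv2.imwrite("pics/mid.png",imaging.capture("side"))
cv2.imwrite("pics/e.png",np.hstack([crop(imaging.capture("top"),300,180,160,180,400,450),crop(imaging.capture("side"),290,150,160,180,400,450)]))
E
```

```text
5.325 0.12409399090206293 [441.97997303 287.77512076  33.28233294] [-0.89250023 -1.89235006  3.97973965]
6.7 [462.  224.9  33.2] [-1.1  2.1  5.1] 0.123
7.7 [485.6 184.9  33.3] [-1.   1.8  6.8] 0.122
8.7 [505.4 142.7  33.2] [-1.   3.1  7.1] 0.127
9.9 [512.1  84.1  33.2] [-0.1  2.8  5.4] 0.121
11.3 [515.1  17.6  33.2] [0.1 3.  6.1] 0.125
13.8 [ 469.9 -102.8   33.3] [1.3 2.6 7.3] 0.126
```

View pics/e.png

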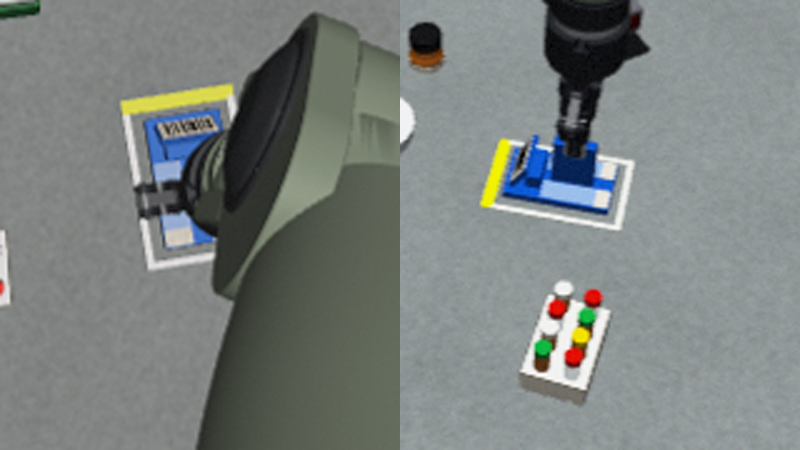

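The carrier is flat inside the bay with its label at the yellow end. Release, retreat toward the scanner and measure.

```bash
python3 - <<'E'
from h import *
p=bot.get_state()["tcp_pos"]
bot.grip(0.5); bot.dwell(0.3)
bot.movel([p[0],p[1],180],max_speed=150)
bot.grip(0.85,50)
bot.move_ptp([*SH,190],[PI,0,SC[2]])
s=bot.get_state();print(s["t"],s["tcp_pos"],s["qpos"])
t=imaging.capture("top");sd=imaging.capture("side");cv2.imwrite("pics/t2.png",t);cv2.imwrite("pics/s2.png",sd)
cv2.imwrite("pics/f.png",np.vstack([np.hstack([crop(t,336,205,80,60),crop(sd,312,185,80,60)]),np.hstack([crop(t,440,160,120,90),crop(sd,320,90,120,90)])]))
E
```

```text
17.2083 [ 563.75102528 -365.12227478  189.88801484] [-6.84775181e-01  5.68348621e-01  1.42275497e-01  1.14576238e+00
  4.96263575e-04  3.32745059e-03]
```

View pics/f.png

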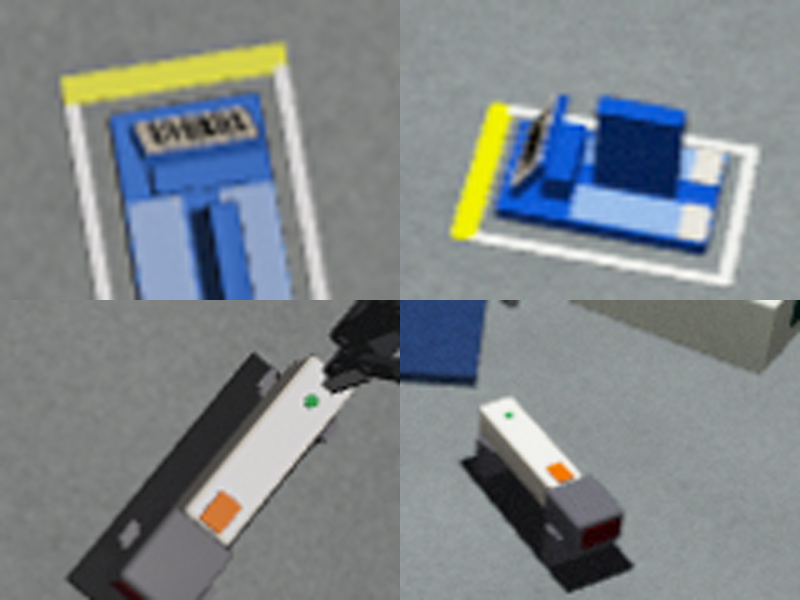

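The top-left crop shows the carrier square in the bay, label at about (197,131) in the crop, with similar gaps on both sides. The scanner is untouched. I'll measure the label.

```bash
python3 - <<'E'
from h import *
q=lambda c,o,x0=0:((c[0]-x0+.5)/5-.5+o[0],(c[1]+.5)/5-.5+o[1])
t=cv2.imread("pics/t2.png")
a=[onz("top",q(c,(336,205)),10).round(1) for c in [(110,118),(262,95)]];print("front corners",a,"yaw",np.arctan2(a[0][0]-a[1][0],-(a[0][1]-a[1][1])))
b=[onz("side",q(c,(312,185),400),z).round(1) for c,z in [((495,213),0),((708,252),0),((726,160),10)]];print("side FL,RL,RR",b)
print("label",onz("top",q((197,131),(336,205)),27),tri(q((197,131),(336,205)),q((535,151),(312,185),400)))
hs=cv2.cvtColor(t,cv2.COLOR_BGR2HSV);m=cv2.inRange(hs,(100,120,60),(125,255,255));m[:,:340]=0;m[:,420:]=0;m[:205]=0;m[300:]=0
c=np.vstack([k for k in cv2.findContours(m,0,1)[0] if cv2.contourArea(k)>8]);r=cv2.minAreaRect(c);print(r,[onz("top",p,10).round(1) for p in cv2.boxPoints(r)])
E
```

```text
front corners [array([530. , -59.6,  10. ]), array([ 540.7, -123.4,   10. ])] yaw -2.9754274581008953
side FL,RL,RR [array([531.9, -64. ,  -0. ]), array([422.3, -82.5,   0. ]), array([ 432.3, -136.6,   10. ])]
label [523.52207245 -93.73703599  27.        ] (array([523.51559371, -94.99062558,  19.73610404]), np.float64(1.3990601187725842))
((376.6081237792969, 251.14865112304688), (52.114479064941406, 30.08501625061035), 80.53767395019531) [array([530.6, -59.4,  10. ]), array([ 542. , -121.7,   10. ]), array([ 434.6, -139.8,   10. ]), array([423.5, -78. ,  10. ])]
```

Carrier centre is about (481.3,-100.7), within 1 mm of the bay's centre, and the label is at (523.5,-93.7,27). Now the scanner.

```bash
python3 - <<'E'
from h import *
bot.movel([*SH,31],rot=[PI,0,SC[2]],max_speed=100)
s=bot.get_state();print(s["t"],s["tcp_pos"],s["contact_force"])
bot.grip(0.0,60); s=bot.get_state();print(s["opening"],s["tcp_pos"],s["contact_force"])
bot.movel([*SH,190],max_speed=120)
L=[523.5,-93.6,27];Y=.17
h,Rt=scanpose(L,Y,80); rot=list(Ro.from_matrix(Rt).as_euler("xyz")); p=h+19*Rt[:,2]; n=-Rt[:,0]
bot.move_ptp(list(p+60*n+[0,0,60]),rot)
bot.movel(list(p+60*n),max_speed=100)
s=bot.get_state();print(s["t"],s["tcp_pos"],s["opening"],p+60*n)
t=imaging.capture("top");sd=imaging.capture("side");cv2.imwrite("pics/t3.png",t);cv2.imwrite("pics/s3.png",sd)
cv2.imwrite("pics/k.png",np.hstack([crop(t,310,60,160,200,400,500),crop(sd,240,100,160,200,400,500)]))
E
```

```text
19.05 [ 564.37246827 -366.72511644   31.74015988] [-0.14356216 -0.77805765  0.56482085]
0.37902066363163667 [ 564.22739059 -366.65555144   31.70325677] [-1.31254575 -0.80579875  4.60206299]
23.0083 [738.3282464  -57.27289776 131.16351987] 0.3792232756073788 [737.71300226 -56.82887676 130.54551733]
```

View pics/k.png

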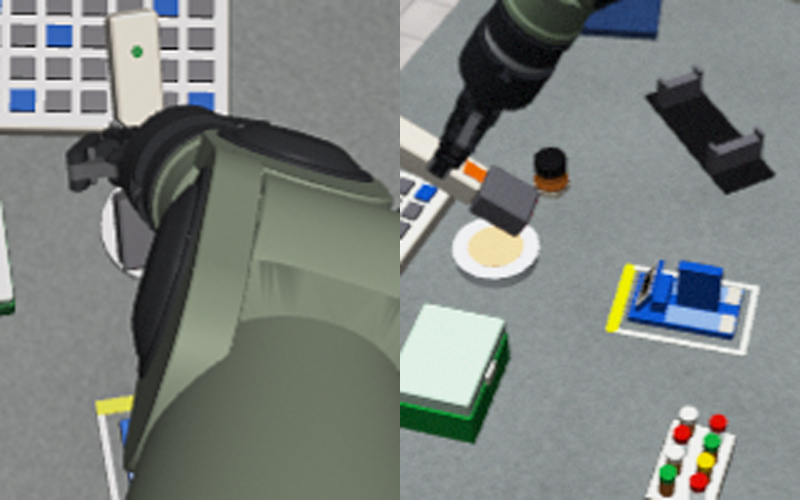

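Scanner held, nose down 30° toward the label, with clear space to everything. I'll compare the head corners with prediction, go in, and hold.

```bash
python3 - <<'E'
from h import *
def pred():
    s=bot.get_state(); R=Ro.from_euler("xyz",s["orientation"]).as_matrix(); Rs=R@np.diag([1,-1,-1])
    hd=s["tcp_pos"]-19*R[:,2]; o=hd-Rs@[-10,0,16]; return o,Rs
o,Rs=pred(); C=np.array([(35,-23,32),(35,23,32),(90,-23,32),(90,23,32),(90,23,0),(90,-23,0)])
print("pred crop px",((proj("side",o+C@Rs.T)-[240,100])*2.5+[400,0]).round(0).tolist())
L=np.array([523.5,-93.6,27]);h,Rt=scanpose(L,.17,80); p=h+19*Rt[:,2]
bot.movel(list(p),max_speed=50); bot.dwell(0.4)
o,Rs=pred(); print("label in window",Rs.T@(L-o)-[90,0,16])
sd=imaging.capture("side");t=imaging.capture("top")
v=crop(sd,270,150,140,105,800,600)
for a in ((proj("side",o+C@Rs.T)-[270,150])*(800/140)).round().astype(int): cv2.circle(v,tuple(map(int,a)),3,(0,255,255),-1)
cv2.imwrite("pics/n.png",v); cv2.imwrite("pics/s4.png",sd)
print(bot.get_state()["t"])
E
```

```text
pred crop px [[478.0, 192.0], [492.0, 160.0], [528.0, 221.0], [540.0, 189.0], [526.0, 206.0], [514.0, 238.0]]
label in window [8.00553392e+01 2.01961587e-02 3.26038343e-02]
24.9583
```

View pics/n.png

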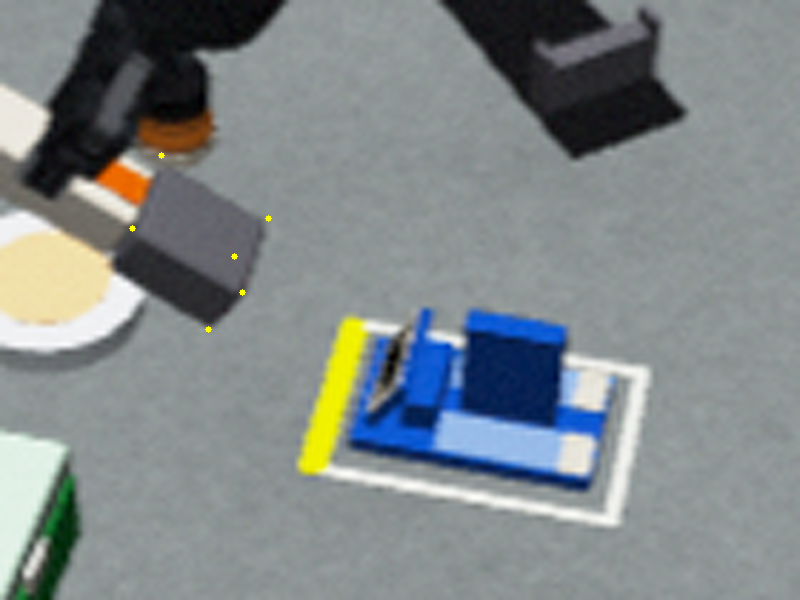

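The predicted corners (yellow) fall on the head's actual corners within about 1–2 raw pixels, so the aim is good. Hold, then return it.

```bash
python3 - <<'E'
from h import *
bot.dwell(2.5)
L=np.array([523.5,-93.6,27]);h,Rt=scanpose(L,.17,80); p=h+19*Rt[:,2]; n=-Rt[:,0]
bot.movel(list(p+60*n),max_speed=80)
bot.movel(list(p+60*n+[0,0,60]),max_speed=120)
bot.move_ptp([*SH,190],[PI,0,SC[2]])
bot.movel([*SH,60],max_speed=100); bot.dwell(.3)
s=bot.get_state();print(s["t"],s["tcp_pos"],s["orientation"],s["opening"])
t=imaging.capture("top");sd=imaging.capture("side");cv2.imwrite("pics/t5.png",t);cv2.imwrite("pics/s5.png",sd)
cv2.imwrite("pics/r.png",np.hstack([crop(t,430,150,140,175,400,500),crop(sd,310,80,100,125,400,500)]))
E
```

```text
32.05 [ 564.04319422 -366.4621361    60.32621114] [-3.14156862e+00  4.65100912e-04  2.45203022e+00] 0.37506022375197184
```

View pics/r.png

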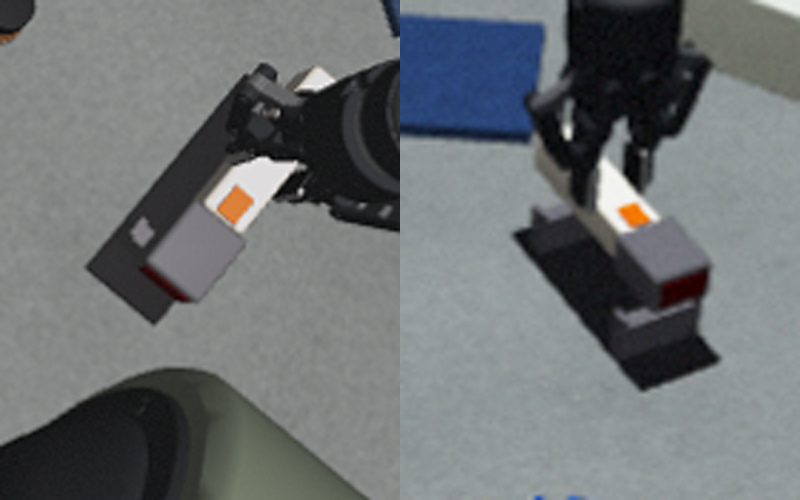

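The scanner hovers level above its saddles, aligned with the rest. Lower it, release and retreat.

```bash
python3 - <<'E'
from h import *
hit=bot.movel([*SH,31.3],max_speed=40,threshold=12); s=bot.get_state();print(hit,s["tcp_pos"],s["contact_force"])
bot.grip(0.85); bot.dwell(.3)
bot.movel([*SH,200],max_speed=120)
bot.move_ptp([450,-450,260],[PI,0,SC[2]]); bot.dwell(.5)
s=bot.get_state();print(s["t"],s["tcp_pos"],s["contact_force"])
t=imaging.capture("top");sd=imaging.capture("side");cv2.imwrite("pics/t6.png",t);cv2.imwrite("pics/s6.png",sd)
t0=cv2.imread("pics/top0.png")
def handle(t):
    hs=cv2.cvtColor(t,cv2.COLOR_BGR2HSV);o=cv2.inRange(hs,(5,120,120),(20,255,255));g=cv2.inRange(hs,(50,100,60),(80,255,255));r=[]
    for m in(o,g):
        m[:,:480]=0;m[:,560:]=0;m[:165]=0;m[270:]=0;M=cv2.moments(m,True);r.append(onz("top",(M["m10"]/M["m00"],M["m01"]/M["m00"]),65)[:2].round(1) if M["m00"] else None)
    return r
print("orange,green before/after",handle(t0),handle(t))
hs=cv2.cvtColor(t,cv2.COLOR_BGR2HSV);m=cv2.inRange(hs,(100,120,60),(125,255,255));m[:,:340]=0;m[:,420:]=0;m[:205]=0;m[300:]=0
c=np.vstack([k for k in cv2.findContours(m,0,1)[0] if cv2.contourArea(k)>8]);r=cv2.minAreaRect(c);print(r)
d=cv2.absdiff(t0,t).max(2);print("white-carrier/dish/jar diff",d[160:222,184:228].max(),d[125:175,345:400].max(),d[140:168,415:445].max(),"beaker,can",d[138:180,90:137].max(),d[100:135,205:240].max())
cv2.imwrite("pics/z.png",np.vstack([np.hstack([t,]) ])[:, :])
b=np.hstack([crop(t,60,90,520,390,400,300),crop(sd,100,80,400,300,400,300)]);c2=np.hstack([crop(t,440,160,120,90),crop(sd,320,90,120,90)])
cv2.imwrite("pics/z.png",np.vstack([b,c2]))
E
```

```text
True [ 563.32932595 -365.8959854    31.72245292] [0.22456486 1.22849365 4.89219763]
36.3167 [ 450.37528854 -449.62740517  259.7827859 ] [-0.85276513 -0.11812073  0.33144391]
orange,green before/after [array([ 538.9, -346.5]), array([ 606.1, -401.6])] [array([ 538.9, -345.1]), array([ 606.1, -400. ])]
((376.6081237792969, 251.14865112304688), (52.114479064941406, 30.08501625061035), 80.53767395019531)
white-carrier/dish/jar diff 4 4 7 beaker,can 4 6
```

View pics/z.png

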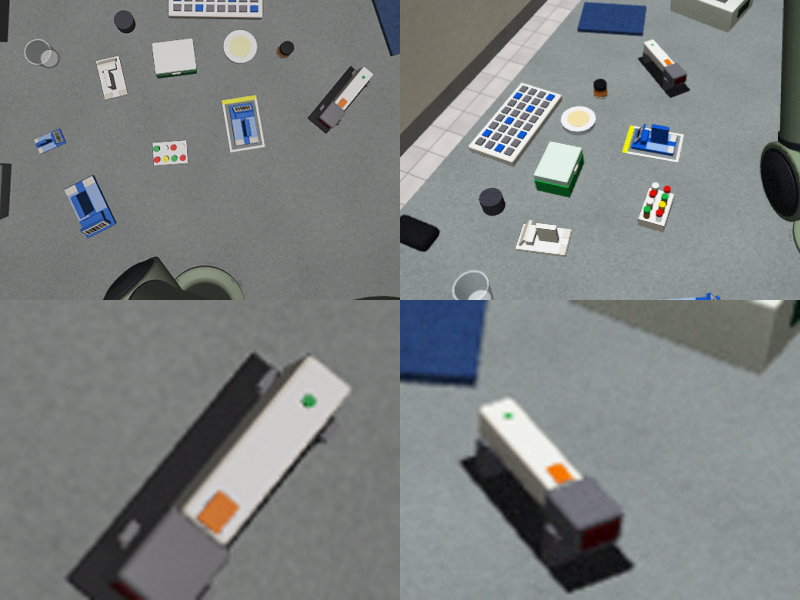

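The scanner lies in its rest within 2 mm of where it started. The carrier hasn't moved in the bay and the bystanders are unchanged. Handing in.

```bash
python3 -c "
from bench import bot
print(bot.sign_off())"
```

```text
the job is handed in; nothing more can be done
None
```

The job is done and handed in at about 36 s of the 72 s allowed. The system gives no verdict, so the results below are from my own checks.

- **Carrier:** I slid the middle-sized blue carrier by its fin, flat on the bench, between the rack and the tip box and into the bay. The planned path cleared both by at least 17 mm. It measured within about 1 mm of the bay's centre and about 0.01 rad of its direction, label at the yellow end, and was unchanged in the last picture.
- **Scan:** By the robot's own pose, the scanner's window was held 80 mm from the label, with offsets below 0.1 mm, for about 2.9 s. In the side picture the scanner head's corners agreed with the expected positions to about 1–2 pixels, roughly 2–4 mm. That is inside the 15 mm limit.
- **Scanner return:** It is back in its rest within about 1.6 mm of where it lay. The lowering move stopped on its force threshold just as it seated, as intended.
- **Everything else:** Comparing first and last pictures, the white carrier, dish, jar, beaker and lens can show no movement. No force reading taken between moves was above about 7 N.

One check disagreed: the label height triangulated from two views came out at 20 mm instead of 27 mm. The label is seen almost edge-on from the side, so I used the known 27 mm, which agreed with the carrier's measured corners. No other check failed.

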